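# Reset the bench gas valve to two turns open

### The arm

A 6-joint arm with a two-finger parallel gripper is mounted at the origin on the work surface. World frame = base frame: x ahead of the robot, y to its left, z up, the work surface at z = 0. Lengths are in mm, angles in rad, forces in N, time in s.
With the tool pointing down it reaches from about 325 to 750 mm from the base axis. Payload 7.6 kg.
Tool frame: the origin (TCP) lies midway between the tips of the shut fingers; the grasp point (between the pads) lies 19 mm behind it (arm.grip_depth is the z of the grasp point in the tool frame, in mm); z points along the fingers, y is the direction in which the jaws open and shut (so a half turn about z gives the same grasp; the last joint's range is limited). The gripper opens to 85 mm and grips with 20 to 120 N. Pads are 22 mm wide; open, the fingers measure 114 mm over their backs; the gripper's body (76 mm by 85 mm) begins 54 mm behind the grasp point. The pads swing forward as they close: fully open they stand 13 mm farther back than shut.
Start: joints at [-1.318, 0.052, 1.401, -0, 1.689, -0.07], TCP at [166.567, -497.897, 231.323] pointing down, gripper open.
Joint ranges: [-2.9, 2.9], [-0.91, 2.17], [0.12, 2.37], [-1.06, 4.2], [0.26, 2.73], [-2.93, 2.93]. Speed limits (rad/s): [2.57, 2.57, 3.01, 3.14, 3.14, 3.14].

### API

Orientations are given as a unit quaternion [w, x, y, z].
In Python, from rig import arm gives the robot as it stands.
- The arm moves only by the tool play_rows, never from a script. Its argument "rows" is a list that holds one entry, the list of rows, each a list of 7 numbers: the shift along the tool's x, y, z in units of 0.05 m (1.0 is 0.05 m), then the turn, a rotation vector about the tool's x, y, z in units of 0.15 rad (1.0 is 0.15 rad), then the closure, from 0 (fully open) to 1 (shut). In form: [[[tx, ty, tz, ax, ay, az, grip], ...]]. A call has 1 to 5 rows; each row shifts and turns the pose as measured when the row begins, along the tool's axes as they then stand; what a row does not reach is not made up. A row lasts 1/8 s, in which the tool goes at most 62.5 mm and 10.7 degrees, less where a joint would pass 70% of its speed; a pose out of reach is approached as far as the arm can. A call with a number of a shift or a turn outside -1 to 1 is refused whole. A call with a gripper value outside its range is refused whole. The fingers move at their own pace and stop on an object; "newtons" is the grip in N (left out, the last holds). Time passes only in rows, so rows that do not move let the fingers close. It gives the time, the measured TCP pose, the force and the opening at its end, in the units of the state.
- arm.read_state(): the state, without advancing time (a new reading comes with each control period).
- arm.grab_frame(name): name is "scene" or "top" or "wrist"; returns a dict with "image" (384x512x3 uint8, red, green, blue), "z_map" (384x512 float32, mm along the optical axis (not along the pixel's ray), 0 where there is no reading), "mtx" (3x3 intrinsics, pixels), "rvec" (rotation vector, rad) and "tvec" (3), from world to camera coordinates, as OpenCV has them; the wrist camera has in their place "hand_eye" (4x4, takes a point from camera to tool coordinates, whose origin is the TCP and whose axes are the flange's). Camera axes: x right, y down, z forward; pixel columns grow to the right and rows downward; lengths in mm; the calibration is good to about 2 mm. A picture is of the moment at which its call begins: read the wrist's pose just before it.
- arm.sign_off(): hands the job in, once; it reports no verdict.
The state is a dict: "t": time; "q": joint angles; "qvel": joint speeds; "tau": joint torques, N m; "tcp_pos": TCP position; "tool_rot": TCP orientation; "wrist_force": force on the tool from outside, world axes, zero at the start; "ft_torque": the same for the moment, N m; "width": finger opening in mm.
Only numpy, scipy, OpenCV 4.12 (cv2) and the standard library are available. Lean on these libraries where they do the work, as an engineer would, in place of code of your own. Each camera call takes 0.05 s, during which the arm holds its last target.

### The job

The inspection lamp hangs over the bench gas valve: first swing it (the black knob on its head is the handle) about a quarter turn to the robot's left, well clear of the valve, and leave it there. Then turn the blue valve wheel, which has a crank knob, clockwise until it is fully closed against its stop, and back it off (counter-clockwise) exactly two full turns. Finish while still gripping the crank knob, with the wheel still; leave the jar, the dish and the slide box where they are.

Things in the scene. Friction and masses are not known exactly. Their poses are not given: they have to be found in the camera images.
- lamp_knob (a point): Centre of the black upright knob (round, 26 mm diameter, 52 mm tall, fixed) on top of the white lamp head. The head is a disc of 90 mm diameter, 26 mm thick, whose top is 26 mm below this point; this point is 250 mm above the table and 220 mm from the lamp's hinge axis. Room to grip it from above.
- lamp_hinge (a point): Point on the lamp's vertical hinge axis, at the height of lamp_knob. The steel post (22 mm diameter) ends 10 mm above this point. The white arm tube (18 mm) runs level from the post to the head, 40 mm below this point.
- lamp_arm (a joint): Swing angle of the lamp arm, rad, about the vertical hinge: 0 = head roughly over the valve, grows clockwise seen from above, which carries the head first towards the robot and then to the robot's left (+y); limits -0.4 to 1.9. Stiff hinge, stays where it is left: about 1.5 N at the knob moves it.
- valve_axis (a point): Point on the vertical axis of the valve wheel, 136 mm above the table, at the height of the crank knob's centre. The blue wheel (three spokes, 122 mm overall diameter, rim bar 12 mm thick) lies level, its rim's middle 36 mm below this point; nothing of the wheel but the crank knob rises above its rim's top (30 mm below this point).
- crank_knob: The black upright crank knob standing on the wheel's rim, 26 mm diameter, 56 mm tall (its lower end 2 mm above the rim's top); origin at its centre, 136 mm above the table, 55 mm from the wheel's axis. It is a sleeve that spins freely on its own vertical pin, so it can be gripped from above and led round in a circle without turning the gripper.
- valve (a joint): Angle of the valve wheel, rad, counting on over full turns (6.283 each): 0 = fully closed against a rigid stop, grows counter-clockwise seen from above (opening), open end stop at 19. Closed, the crank knob stands over the short red mark at the middle of the base plate's robot-side edge. Starts between a third of a turn and 1.2 turns open. Friction about 2.5 N at the knob; stays where it is left.
- jar: Amber glass jar with black lid, 52 mm diameter, 85 mm tall, loose, standing beside the valve; origin at its underside's centre. Leave alone.
- dish: Flat closed glass dish, 90 mm diameter, 16 mm high, loose; origin at its underside's centre. Leave alone.
- slide_box: Blue plastic slide box 85 x 100 x 32 mm, loose; origin at its underside's centre. Leave alone.

How it is judged:
By the outcome, as a careful person would: the job done as asked, in the order asked, and still so for the second after the job is handed in, while the arm keeps its last pose, push and grip.
It also fails if it takes over 72 s, if anything falls off the work surface, if the arm or the gripper's body presses on something with over 40 N, if the wrist force passes 120 N, or if a joint passes its speed limit or range.

## Working session

There is one attempt and no reset: what is moved stays moved. The work goes in short steps, Python scripts to look and compute and a tool call to move; the robot and the scene stay as the last step left them, time stands still between calls to the robot, and variables do not carry over. Pictures are saved under pics/ and viewed, and the job is handed in when it is done.

Besides the shell and the picture viewer there is one more tool, called after "Emit:" in YAML: its name, and indented under it one key for each argument. play_rows: Moves the arm, as the interface text tells. Its arguments: {"type":"object","properties":{"rows":{"type":"array","items":{"type":"array","items":{"type":"array","items":{"type":"number","minimum":-1,"maximum":1}}}},"newtons":{"type":"number"}},"required":["rows"]}

```bash
ls; mkdir -p pics
python3 - <<'E'
from rig import arm
import cv2
s=arm.read_state();print({k:(v if not hasattr(v,'tolist') else v.tolist()) for k,v in s.items()})
print(arm.grip_depth)
for n in ("scene","top"):
    f=arm.grab_frame(n);cv2.imwrite(f"pics/{n}0.png",f["image"][:,:,::-1]);print(n,f["mtx"],f["rvec"],f["tvec"])
    import numpy as np
    np.savez(f"pics/{n}0.npz",**f)
E
```

```text
pics
{'t': 0.0, 'q': [-1.3183044506630264, 0.05282773469344871, 1.4017543655629818, -3.6288335055893914e-05, 1.6885853817700378, -0.07029375162729698], 'qvel': [3.292288487599926e-05, -0.0005858358062880032, 0.0017794996684304255, 0.0011043644406950196, 0.000335328191324215, 0.00015841731149701812], 'tau': [0.00012585246167873265, -38.16610336303711, -36.01884126663208, -8.750394499656977e-05, 0.006150379485916346, 1.392187101600939e-05], 'tcp_pos': [166.47345492716693, -497.58371205776695, 230.46218716156412], 'tool_rot': [-0.0007825096593801883, 0.9870044594747827, 0.16069093512437094, -8.957890666675655e-05], 'wrist_force': [-0.9011184104646972, 0.1731317961266548, 0.20038851790942475], 'ft_torque': [-0.04250506712129561, -0.00752099501288429, -0.039313853615639424], 'width': 85.28215717881643}
-18.700000000000003
scene [[394.88930429   0.         261.97485641]
 [  0.         394.88930429 192.12487179]
 [  0.           0.           1.        ]] [ 1.92618142  1.69917646 -0.61850762] [ -15.92402109 -325.09906568 1392.04659998]
top [[369.19195975   0.         258.70624961]
 [  0.         369.19195975 187.65707035]
 [  0.           0.           1.        ]] [ 2.19757122 -2.21250138  0.07463015] [-56.26122777 549.82045354 986.34691586]
```

View pics/scene0.png

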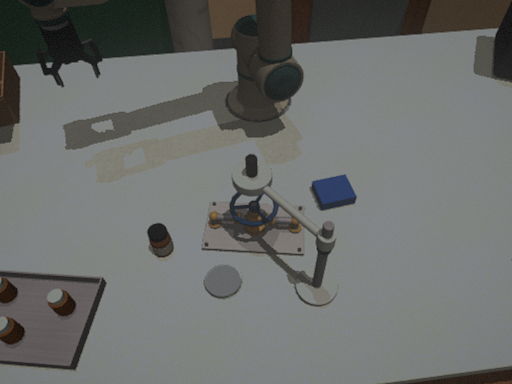

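View pics/top0.png

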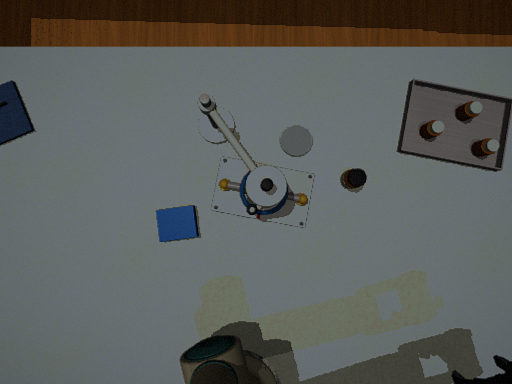

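```bash
cat > h.py <<'E'
import numpy as np,cv2
def cam(f):
    R=cv2.Rodrigues(f["rvec"].astype(float))[0];return R,f["tvec"].astype(float).ravel(),f["mtx"]
def ray(f,u,v,z):
    R,t,K=cam(f);d=R.T@np.linalg.inv(K)@np.array([u,v,1.]);c=-R.T@t
    return c+d*(z-c[2])/d[2]
def proj(f,p):
    R,t,K=cam(f);q=K@(R@np.asarray(p,float)+t);return q[:2]/q[2]
E
python3 - <<'E'
import numpy as np,cv2
for n,(x,y,w,h) in dict(top=(190,80,140,150),scene=(190,140,170,170)).items():
    f=np.load(f"pics/{n}0.npz");im=f["image"][y:y+h,x:x+w,::-1]
    im=np.clip(im.astype(float)*1.5,0,255).astype(np.uint8)
    cv2.imwrite(f"pics/{n}0z.png",cv2.resize(im,None,fx=4,fy=4,interpolation=cv2.INTER_CUBIC)[:600])
E
```

```text
(no output)
```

View pics/top0z.png

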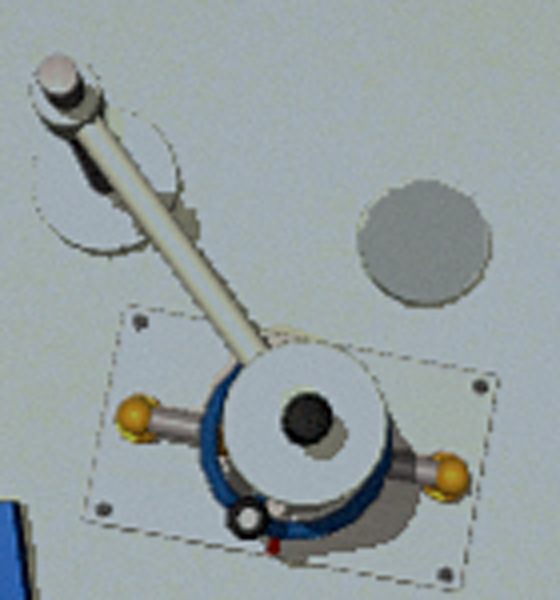

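View pics/scene0z.png

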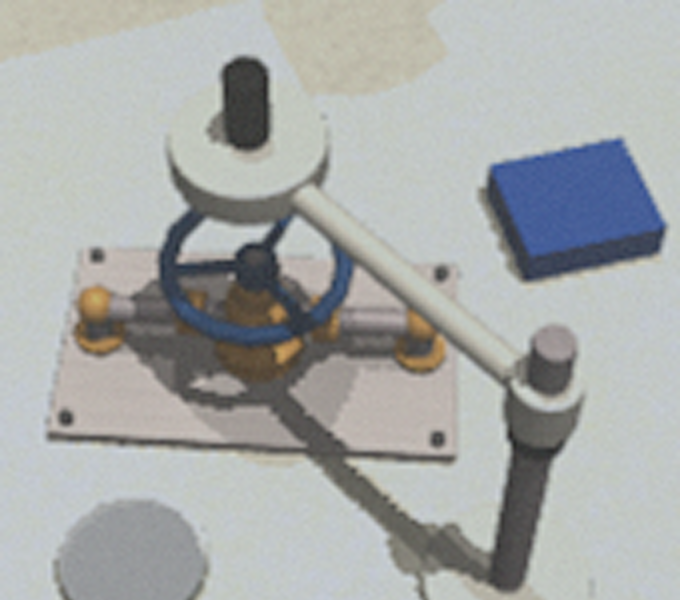

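Run:
```python
import numpy as np,cv2
from h import *
f=np.load("pics/top0.npz");s=np.load("pics/scene0.npz")
print("cam",-cam(f)[0].T@cam(f)[1])
k=ray(f,190+308/4,80+416/4,276);p=ray(f,190+58/4,80+73/4,260)
print("lampknob",k,"hinge",p,np.linalg.norm((k-p)[:2]))
print("scene knob top",ray(s,190+245/4,140+64/4,276),"post top",ray(s,190+553/4,140+342/4,260))
print("crank top",ray(f,190+250/4,80+517/4,164))
print("red",ray(f,190+274/4,80+547/4,10))
for c in [(133,305),(498,375),(462,590),(84,520)]: print("plate",ray(f,190+c[0]/4,80+c[1]/4,10))
# wheel ring in scene, blue mask rim pixels -> z=100
hsv=cv2.cvtColor(s["image"],cv2.COLOR_RGB2HSV)
m=((hsv[...,0]>100)&(hsv[...,0]<125)&(hsv[...,1]>120)).astype(np.uint8);m[:,300:]=0;m[:185]=0;m[240:]=0;m[:,:215]=0
c=max(cv2.findContours(m,0,1)[0],key=cv2.contourArea)[:,0]
P=np.array([ray(s,u,v,100)[:2] for u,v in c])
print(c.min(0),c.max(0))
from scipy.optimize import least_squares
g=least_squares(lambda a:np.hypot(*(P-a[:2]).T)-61,[P[:,0].mean(),P[:,1].mean()],loss='soft_l1',f_scale=2)
print("wheel scene",g.x,np.abs(g.fun).mean())
hsv=cv2.cvtColor(f["image"],cv2.COLOR_RGB2HSV)
m=((hsv[...,0]>100)&(hsv[...,0]<125)&(hsv[...,1]>120)).astype(np.uint8);m[:,:235]=0;m[:,300:]=0;m[:165]=0;m[230:]=0
ys,xs=np.nonzero(m);pts=np.c_[xs,ys]
h=cv2.convexHull(pts.astype(np.int32))[:,0]
P=np.array([ray(f,u,v,100)[:2] for u,v in h])
g=least_squares(lambda a:np.hypot(*(P-a[:2]).T)-60.5,P.mean(0),loss='soft_l1',f_scale=2);print("wheel top",g.x,g.fun.round(1))
for n,pz in (("jar",(353,178,85)),("dish",(296,140,16)),("box",(177,223,32))): print(n,ray(f,*pz))
```

```text
cam [ 499.88640705  -41.73952358 1013.27167509]
lampknob [543.66734877 -71.85733985 276.        ] hinge [722.57578069  54.99398618 260.        ] 219.31595001113445
scene knob top [541.91967436 -69.01963747 276.        ] post top [725.58724396  56.10849751 260.        ]
crank top [492.44581075 -42.63574399 164.        ]
red [470.68132417 -58.92978463  10.        ]
plate [636.0306544   36.06453994  10.        ]
plate [ 586.73314831 -212.8833908    10.        ]
plate [ 440.6102352  -186.24148221   10.        ]
plate [489.89790536  69.53052334  10.        ]
[260 223] [260 223]
wheel scene [ 636.15254841 -102.47710576] 2.1250291624141937e-06
wheel top [540.00417096 -70.96049572] [-0.9 -1.  -0.6 -0.6 -0.9  0.4  0.3  0.2 -0.9 -0.1 -0.8 -0.2 -0.5 -2.2
 -3.3 -2.5]
jar [ 568.89163181 -297.71989717   85.        ]
dish [ 678.83074472 -162.61869092   16.        ]
box [456.53855727 156.63525001  32.        ]
```

```bash
cat > plan.py <<'E'
import numpy as np,sys
from scipy.spatial.transform import Rotation as Ro
from rig import arm
def Rd(psi):
    c,s=np.cos(psi),np.sin(psi);return np.array([[c,s,0],[s,-c,0],[0,0,-1.]])
def st():
    s=arm.read_state();w,x,y,z=s["tool_rot"]
    return s,np.array(s["tcp_pos"],float),Ro.from_quat([x,y,z,w]).as_matrix()
def rows(wps,grip,show=True):
    """wps: (x,y,z,psi_deg) per row, starting from measured pose"""
    s,p,R=st();out=[]
    print("t %.2f tcp %s psi %.1f F %s w %.1f q6 %.2f"%(s["t"],p.round(1),np.degrees(np.arctan2(R[1,0],R[0,0])),np.round(s["wrist_force"],1),s["width"],s["q"][5]))
    for w in wps:
        D=Rd(np.radians(w[3]));q=np.array(w[:3],float)
        a=R.T@(q-p)/50;b=Ro.from_matrix(R.T@D).as_rotvec()/.15
        out.append([round(float(v),2) for v in (*a,*b)]+[grip]);p,R=q,D
    print(str(out).replace(" ",""));m=np.abs(np.array(out)[:,:6]).max();
    if m>1:print("TOO BIG",m)
def line(a,b,n): return [tuple(np.array(a)+(np.array(b)-np.array(a))*(i+1)/n) for i in range(n)]
E
python3 - <<'E'
from plan import *
rows(line((166.5,-497.6,230.5,18.5),(543,-72,315,70),13),0)
E
```

```text
t 0.10 tcp [ 166.5 -497.6  230.5] psi 18.5 F [-0.4  0.1 -1. ] w 85.3 q6 -0.07
[[0.76,-0.44,-0.13,-0.01,-0.0,-0.46,0],[0.79,-0.38,-0.13,0.0,0.0,-0.46,0],[0.81,-0.33,-0.13,0.0,0.0,-0.46,0],[0.83,-0.27,-0.13,0.0,0.0,-0.46,0],[0.85,-0.21,-0.13,0.0,0.0,-0.46,0],[0.86,-0.15,-0.13,0.0,0.0,-0.46,0],[0.87,-0.09,-0.13,0.0,0.0,-0.46,0],[0.87,-0.03,-0.13,0.0,0.0,-0.46,0],[0.87,0.03,-0.13,0.0,0.0,-0.46,0],[0.87,0.09,-0.13,0.0,0.0,-0.46,0],[0.86,0.15,-0.13,0.0,0.0,-0.46,0],[0.85,0.21,-0.13,0.0,0.0,-0.46,0],[0.83,0.26,-0.13,0.0,0.0,-0.46,0]]
```

Emit:
play_rows:
  rows:
    - [[0.76,-0.44,-0.3,0,0,-0.46,0],[0.79,-0.38,-0.3,0,0,-0.46,0],[0.81,-0.33,-0.3,0,0,-0.46,0],[0.83,-0.27,-0.3,0,0,-0.46,0],[0.85,-0.21,-0.3,0,0,-0.46,0]]

```text
t: 0.72
tcp_pos: [313.2, -329.6, 303.9]
tool_rot: [-0.005, 0.944, 0.33, -0.0]
wrist_force: [0.4, -0.7, -0.5]
width: 85.4
```

Run:
```python
from plan import *
s,p,R=st()
psi=np.degrees(np.arctan2(R[1,0],R[0,0]))
d=np.array([543,-72,315,70.])
rows(line((*p,psi),d,9),0)
```

```text
t 0.72 tcp [ 313.2 -329.6  303.9] psi 38.6 F [ 0.4 -0.7 -0.5] w 85.4 q6 0.00
[[0.76,-0.13,-0.02,-0.06,-0.02,-0.41,0],[0.76,-0.08,-0.02,0.0,0.0,-0.41,0],[0.77,-0.04,-0.02,0.0,0.0,-0.41,0],[0.77,0.01,-0.02,0.0,0.0,-0.41,0],[0.76,0.06,-0.02,0.0,0.0,-0.41,0],[0.76,0.1,-0.02,0.0,0.0,-0.41,0],[0.75,0.15,-0.02,0.0,0.0,-0.41,0],[0.74,0.2,-0.02,0.0,0.0,-0.41,0],[0.73,0.24,-0.02,0.0,0.0,-0.41,0]]
```

Tracking is near complete each row.

Emit:
play_rows:
  rows:
    - [[0.76,-0.13,-0.02,-0.06,-0.02,-0.41,0],[0.76,-0.08,-0.02,0,0,-0.41,0],[0.77,-0.04,-0.02,0,0,-0.41,0],[0.77,0.01,-0.02,0,0,-0.41,0],[0.76,0.06,-0.02,0,0,-0.41,0]]

```text
t: 1.35
tcp_pos: [443.8, -179.9, 309.0]
tool_rot: [0.0, 0.88, 0.476, -0.0]
wrist_force: [-0.0, -0.9, -0.2]
width: 85.6
```

Run:
```python
from plan import *
s,p,R=st()
psi=np.degrees(np.arctan2(R[1,0],R[0,0]))
d=np.array([543,-71,315,70.])
rows(line((*p,psi),d,5),0)
```

```text
t 1.35 tcp [ 443.8 -179.9  309. ] psi 56.8 F [-0.  -0.9 -0.2] w 85.6 q6 0.12
[[0.58,0.09,-0.02,-0.0,0.0,-0.31,0],[0.58,0.12,-0.02,0.0,0.0,-0.31,0],[0.57,0.15,-0.02,0.0,0.0,-0.31,0],[0.56,0.17,-0.02,0.0,0.0,-0.31,0],[0.55,0.2,-0.02,0.0,0.0,-0.31,0]]
```

Emit:
play_rows:
  rows:
    - [[0.58,0.09,-0.02,0,0,-0.31,0],[0.58,0.12,-0.02,0,0,-0.31,0],[0.57,0.15,-0.02,0,0,-0.31,0],[0.56,0.17,-0.02,0,0,-0.31,0],[0.55,0.2,-0.02,0,0,-0.31,0]]

```text
t: 1.98
tcp_pos: [545.0, -65.7, 311.4]
tool_rot: [-0.002, 0.816, 0.578, -0.002]
wrist_force: [0.1, -0.5, -0.5]
width: 85.8
```

Run:
```python
from plan import *
import cv2
rows(line((543,-71,315,70),(543,-71,236,70),4),0)
f=arm.grab_frame("wrist");cv2.imwrite("pics/w1.png",f["image"][:,:,::-1]);print(f["hand_eye"].round(2).tolist(),f["mtx"].tolist())
```

```text
t 1.98 tcp [545.  -65.7 311.4] psi 70.7 F [ 0.1 -0.5 -0.5] w 85.8 q6 0.15
[[-0.11,-0.0,0.32,-0.03,0.01,0.08,0],[0.0,0.0,0.4,0.0,0.0,0.0,0],[0.0,0.0,0.4,0.0,0.0,0.0,0],[0.0,0.0,0.4,0.0,0.0,0.0,0]]
[[-0.0, -0.95, -0.3, 76.56], [1.0, -0.0, 0.0, 0.98], [-0.0, -0.3, 0.95, -143.11], [0.0, 0.0, 0.0, 1.0]] [[296.87151290896577, 0.0, 251.57400429188286], [0.0, 296.87151290896577, 185.70326893179572], [0.0, 0.0, 1.0]]
```

View pics/w1.png

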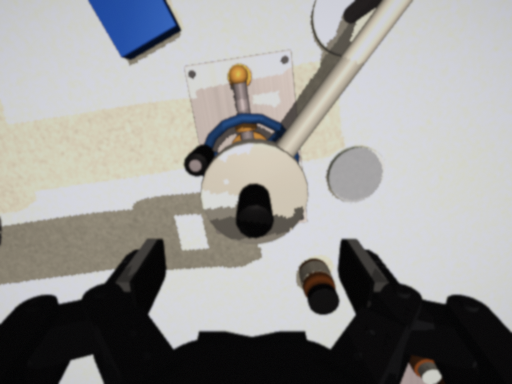

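Emit:
play_rows:
  rows:
    - [[-0.11,0,0.32,0,0,0.08,0],[0,0,0.4,0,0,0,0],[0,0,0.4,0,0,0,0],[0,0,0.4,0,0,0,0],[0,0,0,0,0,0,0.8]]
  newtons: 40

```text
t: 2.65
tcp_pos: [540.4, -71.9, 226.2]
tool_rot: [-0.005, 0.82, 0.572, -0.004]
wrist_force: [0.2, 0.7, -0.6]
width: 69.6
```

Emit:
play_rows:
  rows:
    - [[0,0,0,0,0,0,1],[0,0,0,0,0,0,1],[0,0,0,0,0,0,1]]

```text
t: 3.02
tcp_pos: [540.7, -72.9, 227.7]
tool_rot: [-0.003, 0.821, 0.571, -0.003]
wrist_force: [0.5, 1.9, -2.2]
width: 25.0
```

Run:
```python
from plan import *
import cv2
f=arm.grab_frame("wrist");cv2.imwrite("pics/w2.png",f["image"][:,:,::-1])
s,p,R=st();print(p,s["wrist_force"],s["width"])
h=np.array([723.5,55]);a0=np.arctan2(*(p[:2]-h)[::-1]);r=np.hypot(*(p[:2]-h));print(np.degrees(a0),r)
psi=np.degrees(np.arctan2(R[1,0],R[0,0]))
W=[]
for i in range(1,13):
    d=7.5*i;a=a0-np.radians(d);W.append((h[0]+r*np.cos(a),h[1]+r*np.sin(a),p[2],psi-d))
rows(W,1)
```

```text
[540.63484714 -72.90579024 227.68399682] [ 0.05977362  0.7202579  -0.61354779] 24.937455076096825
-145.02897501372297 223.15813968480126
t 3.08 tcp [540.6 -72.9 227.7] psi 69.7 F [ 0.1  0.7 -0.6] w 24.9 q6 0.15
[[0.36,-0.46,0.0,-0.06,0.01,0.87,1],[0.36,-0.46,0.0,0.0,0.0,0.87,1],[0.36,-0.46,0.0,0.0,0.0,0.87,1],[0.36,-0.46,0.0,0.0,0.0,0.87,1],[0.36,-0.46,0.0,0.0,0.0,0.87,1],[0.36,-0.46,0.0,0.0,0.0,0.87,1],[0.36,-0.46,0.0,0.0,0.0,0.87,1],[0.36,-0.46,0.0,0.0,0.0,0.87,1],[0.36,-0.46,0.0,0.0,0.0,0.87,1],[0.36,-0.46,0.0,0.0,0.0,0.87,1],[0.36,-0.46,0.0,0.0,0.0,0.87,1],[0.36,-0.46,0.0,0.0,0.0,0.87,1]]
```

View pics/w2.png

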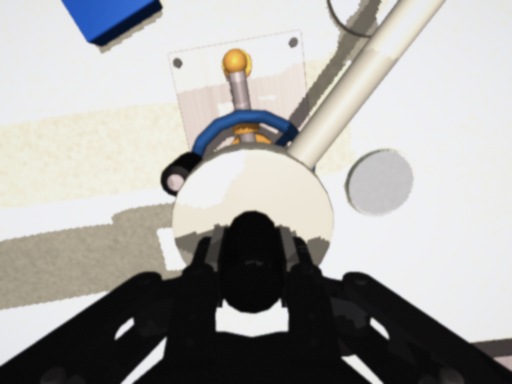

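Emit:
play_rows:
  rows:
    - [[0.36,-0.46,0,-0.06,0.01,0.87,1],[0.36,-0.46,0,0,0,0.87,1],[0.36,-0.46,0,0,0,0.87,1],[0.36,-0.46,0,0,0,0.87,1]]

```text
t: 3.58
tcp_pos: [500.4, 37.6, 227.7]
tool_rot: [-0.0, 0.943, 0.332, 0.001]
wrist_force: [13.3, 0.7, -6.5]
width: 25.1
```

```bash
cat > lamp.py <<'E'
from plan import *
s,p,R=st()
h=np.array([723.5,55]);a0=np.arctan2(*(p[:2]-h)[::-1]);r=np.hypot(*(p[:2]-h));print(np.degrees(a0)%360,r)
psi=np.degrees(np.arctan2(R[1,0],R[0,0]))
n=int(sys.argv[1]);tot=np.degrees(a0)%360-float(sys.argv[2])
W=[]
for i in range(1,n+1):
    d=tot/n*i;a=a0-np.radians(d);W.append((h[0]+220.5*np.cos(a),h[1]+220.5*np.sin(a),228,psi-d))
rows(W,1)
E
python3 lamp.py 9 125
```

```text
184.4523534350604 223.76359266086374
t 3.58 tcp [500.4  37.6 227.7] psi 38.8 F [13.3  0.7 -6.5] w 25.1 q6 0.89
[[0.36,-0.37,-0.01,-0.0,-0.01,0.77,1],[0.31,-0.4,0.0,0.0,0.0,0.77,1],[0.31,-0.4,0.0,0.0,0.0,0.77,1],[0.31,-0.4,0.0,0.0,0.0,0.77,1],[0.31,-0.4,0.0,0.0,0.0,0.77,1],[0.31,-0.4,0.0,0.0,0.0,0.77,1],[0.31,-0.4,0.0,0.0,0.0,0.77,1],[0.31,-0.4,0.0,0.0,0.0,0.77,1],[0.31,-0.4,0.0,0.0,0.0,0.77,1]]
```

Emit:
play_rows:
  rows:
    - [[0.36,-0.37,-0.01,0,0,0.77,1],[0.31,-0.4,0,0,0,0.77,1],[0.31,-0.4,0,0,0,0.77,1],[0.31,-0.4,0,0,0,0.77,1]]

```text
t: 4.08
tcp_pos: [516.1, 141.2, 227.7]
tool_rot: [-0.001, 0.995, 0.102, -0.003]
wrist_force: [7.1, -2.6, -4.2]
width: 25.3
```

```bash
python3 lamp.py 5 125
```

```text
157.4390697218611 224.6191310210984
t 4.08 tcp [516.1 141.2 227.7] psi 11.7 F [ 7.1 -2.6 -4.2] w 25.3 q6 1.56
[[0.37,-0.35,-0.01,-0.01,0.04,0.75,1],[0.3,-0.4,0.0,0.0,0.0,0.75,1],[0.3,-0.4,0.0,0.0,0.0,0.75,1],[0.3,-0.4,0.0,0.0,0.0,0.75,1],[0.3,-0.4,0.0,0.0,0.0,0.75,1]]
```

Emit:
play_rows:
  rows:
    - [[0.37,-0.35,-0.01,0,0.04,0.75,1],[0.3,-0.4,0,0,0,0.75,1],[0.3,-0.4,0,0,0,0.75,1],[0.3,-0.4,0,0,0,0.75,1],[0.3,-0.4,0,0,0,0.75,1]]

```text
t: 4.7
tcp_pos: [596.4, 241.2, 227.7]
tool_rot: [-0.0, 0.983, -0.185, -0.003]
wrist_force: [2.9, -4.9, -0.2]
width: 25.2
```

```bash
python3 lamp.py 1 125
python3 - <<'E'
from plan import *
import cv2
f=arm.grab_frame("top");cv2.imwrite("pics/t2.png",f["image"][:,:,::-1])
E
```

```text
124.31963967113022 225.42689137044871
t 4.70 tcp [596.4 241.2 227.7] psi -21.4 F [ 2.9 -4.9 -0.2] w 25.2 q6 2.27
[[0.05,0.1,-0.01,0.0,0.04,-0.08,1]]
```

View pics/t2.png

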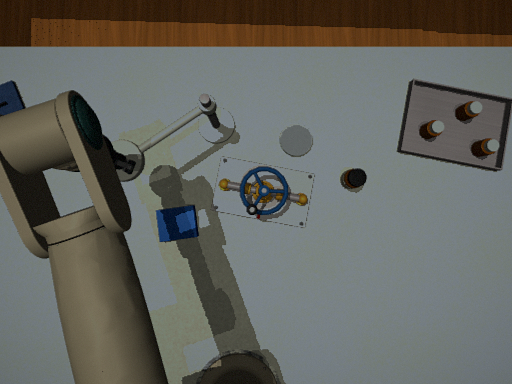

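Emit:
play_rows:
  rows:
    - [[0,0,0,0,0,0,0],[0,0,0,0,0,0,0],[0,0,0,0,0,0,0],[0,0,0,0,0,0,0],[0,0,-0.5,0,0,0,0]]

```text
t: 5.38
tcp_pos: [596.7, 241.6, 251.1]
tool_rot: [0.001, 0.982, -0.187, -0.004]
wrist_force: [-0.4, -0.4, -0.6]
width: 85.5
```

Emit:
play_rows:
  rows:
    - [[0,0,-0.7,0,0,0,0],[0,0,-0.7,0,0,0,0]]

```text
t: 5.62
tcp_pos: [596.4, 241.1, 322.0]
tool_rot: [0.001, 0.982, -0.187, -0.005]
wrist_force: [0.7, 0.5, 0.6]
width: 85.7
```

Run:
```python
from plan import *
from h import *
import cv2
from scipy.optimize import least_squares
s,p,R=st();print(s["t"],p,s["q"])
F={}
for n in("top","scene"):
    f=arm.grab_frame(n);F[n]=f;np.savez(f"pics/{n}3.npz",**f)
    x,y,w,hh=dict(top=(190,80,140,150),scene=(190,140,170,150))[n]
    im=np.clip(f["image"][y:y+hh,x:x+w,::-1].astype(float)*1.5,0,255).astype(np.uint8)
    cv2.imwrite(f"pics/{n}3z.png",cv2.resize(im,None,fx=4,fy=4,interpolation=cv2.INTER_CUBIC))
    hsv=cv2.cvtColor(f["image"],cv2.COLOR_RGB2HSV)
    m=((hsv[...,0]>100)&(hsv[...,0]<125)&(hsv[...,1]>120)).astype(np.uint8)
    c0=proj(f,[540,-72,100]);yy,xx=np.mgrid[:384,:512];m[np.hypot(xx-c0[0],yy-c0[1])>36]=0
    ys,xs=np.nonzero(m);h=cv2.convexHull(np.c_[xs,ys].astype(np.int32))[:,0]
    P=np.array([ray(f,u,v,100)[:2] for u,v in h])
    g=least_squares(lambda a:np.hypot(*(P-a[:2]).T)-a[2],[540,-72,60],loss='soft_l1',f_scale=1.5);print(n,"wheel",g.x,g.fun.round(1))
```

```text
5.625 [596.43561538 241.06010975 322.03318698] [0.32529089 0.41705872 0.79784146 0.00346542 1.93727681 2.27255319]
top wheel [538.51166915 -70.6843193   59.21362972] [ 0.3 -0.2  0.1 -0.4 -0.9  0.3  6.   0.1 -0.5 -0.7 -0.6  0.9 -0.3  0.2
  0.4 -0.2 -0.3 -0.1  0.6 -0.3  0.2]
scene wheel [537.80017128 -66.69166006  55.66452504] [-2.4  0.3 -0.3  1.5  1.2  1.4  0.5 -0.6 -0.7 -2.1 -7.9  0.8  2.4  3.3
 -1.1  0.2 -0.2 -0.9]
```

View pics/top3z.png

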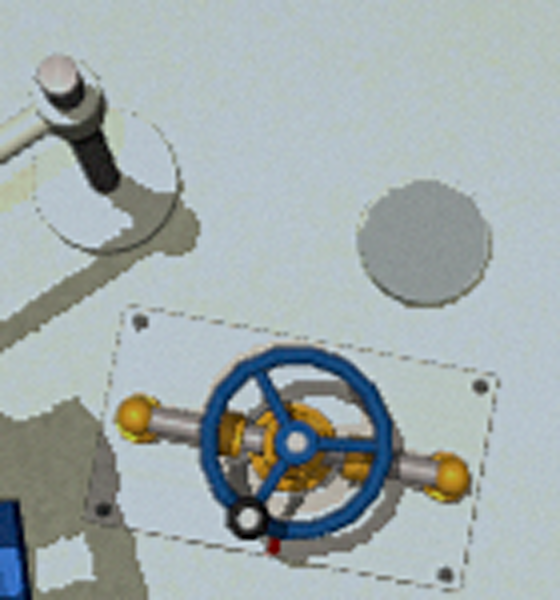

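View pics/scene3z.png

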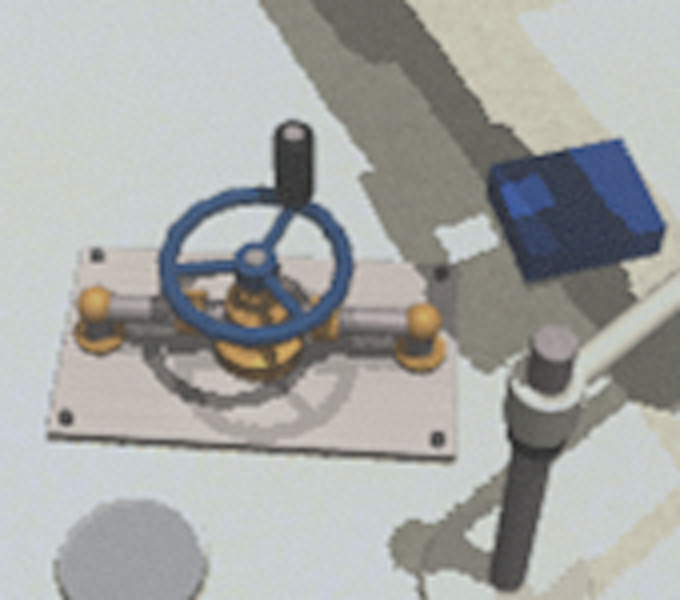

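Run:
```python
from plan import *
rows(line((596.4,241,322,-21.5),(544,100,322,-16),3)+line((544,100,322,-16),(492.5,-43,190,-11),4)+[(492.5,-43,155,-11),(492.5,-43,122,-11)],0)
```

```text
t 5.72 tcp [597.3 241.4 326.5] psi -21.5 F [-0.5  0.3 -0.2] w 85.5 q6 2.27
[[0.0,1.02,0.09,-0.01,0.02,-0.21,0],[-0.01,1.0,0.0,0.0,0.0,-0.21,0],[-0.04,1.0,0.0,0.0,0.0,-0.21,0],[-0.05,0.76,0.66,0.0,0.0,-0.15,0],[-0.07,0.76,0.66,0.0,0.0,-0.15,0],[-0.08,0.76,0.66,0.0,0.0,-0.15,0],[-0.1,0.75,0.66,0.0,0.0,-0.15,0],[0.0,0.0,0.7,0.0,0.0,0.0,0],[0.0,0.0,0.66,0.0,0.0,0.0,0]]
TOO BIG 1.02
```

Emit:
play_rows:
  rows:
    - [[0,1.0,0.09,0,0.02,-0.21,0],[-0.01,1.0,0,0,0,-0.21,0],[-0.04,1.0,0,0,0,-0.21,0],[-0.05,0.76,0.5,0,0,-0.15,0],[-0.07,0.76,0.5,0,0,-0.15,0]]

```text
t: 6.35
tcp_pos: [516.1, 25.0, 266.8]
tool_rot: [-0.0, 0.994, -0.113, -0.0]
wrist_force: [0.9, -0.6, 0.4]
width: 85.2
```

Run:
```python
from plan import *
s,p,R=st()
psi=np.degrees(np.arctan2(R[1,0],R[0,0]))
rows(line((*p,psi),(492.5,-43,200,-11),4),0)
```

```text
t 6.35 tcp [516.1  25.  266.8] psi -13.0 F [ 0.9 -0.6  0.4] w 85.2 q6 1.77
[[-0.04,0.36,0.33,-0.0,0.0,-0.06,0],[-0.04,0.36,0.33,0.0,0.0,-0.06,0],[-0.04,0.36,0.33,0.0,0.0,-0.06,0],[-0.05,0.36,0.33,0.0,0.0,-0.06,0]]
```

Emit:
play_rows:
  rows:
    - [[-0.04,0.36,0.33,0,0,-0.06,0],[-0.04,0.36,0.33,0,0,-0.06,0],[-0.04,0.36,0.33,0,0,-0.06,0],[-0.05,0.36,0.33,0,0,-0.06,0],[0,0,0,0,0,0,0]]

```text
t: 6.98
tcp_pos: [487.1, -47.7, 192.9]
tool_rot: [-0.0, 0.995, -0.096, -0.004]
wrist_force: [0.1, -0.7, 0.3]
width: 85.4
```

Run:
```python
from plan import *
import cv2
rows(line((492.5,-43,200,-11),(492.5,-43,122,-11),3),0)
f=arm.grab_frame("wrist");cv2.imwrite("pics/w4.png",f["image"][:,:,::-1])
s,p,R=st()
H=f["hand_eye"]
for c in [(492.5,-43,164),(538.8,-71,100)]:
    q=R.T@(np.array(c)-p);q=np.linalg.inv(H)@np.r_[q,1];u=f["mtx"]@q[:3];print(u[:2]/u[2])
```

```text
t 6.97 tcp [487.1 -47.7 192.9] psi -11.1 F [ 0.1 -0.7  0.3] w 85.4 q6 1.59
[[0.09,-0.11,0.38,0.0,0.05,-0.01,0],[0.0,0.0,0.52,0.0,0.0,0.0,0],[0.0,0.0,0.52,0.0,0.0,0.0,0]]
[244.3373145  214.94313684]
[269.51520277 122.70121428]
```

View pics/w4.png

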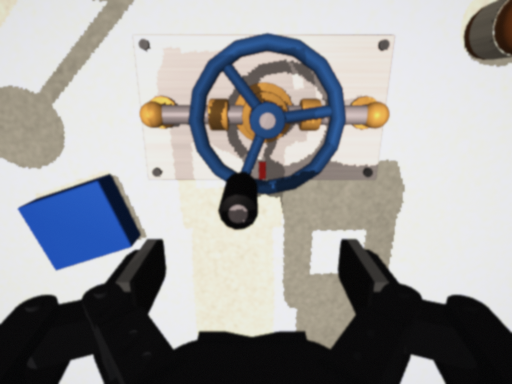

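Emit:
play_rows:
  rows:
    - [[0.1,-0.17,0.38,0,0.05,0,0],[0,0,0.5,0,0,0,0],[0,0,0.46,0,0,0,0],[0,0,0,0,0,0,0]]

```text
t: 7.52
tcp_pos: [497.0, -36.8, 129.1]
tool_rot: [-0.0, 0.995, -0.095, 0.004]
wrist_force: [-0.1, -0.2, -0.2]
width: 85.4
```

Run:
```python
from plan import *
rows([(494,-40,122,-11)],0)
```

```text
t 7.53 tcp [497.  -36.8 129.1] psi -10.9 F [-0.1 -0.2 -0.2] w 85.4 q6 1.61
[[-0.05,0.07,0.14,-0.01,-0.06,0.01,0]]
```

Emit:
play_rows:
  rows:
    - [[-0.05,0.07,0.14,0,-0.06,0,0],[0,0,0,0,0,0,0],[0,0,0,0,0,0,1],[0,0,0,0,0,0,1],[0,0,0,0,0,0,1]]
  newtons: 60

```text
t: 8.15
tcp_pos: [495.8, -39.7, 125.9]
tool_rot: [-0.001, 0.995, -0.095, 0.003]
wrist_force: [-0.5, 0.3, 0.2]
width: 32.5
```

Emit:
play_rows:
  rows:
    - [[0,0,0,0,0,0,1],[0,0,0,0,0,0,1]]

```text
t: 8.4
tcp_pos: [495.9, -39.8, 126.2]
tool_rot: [-0.001, 0.995, -0.095, 0.003]
wrist_force: [-0.4, 0.1, -1.7]
width: 25.2
```

Run:
```python
from plan import *
import cv2
rows([(494,-40,122,-11)],1)
f=arm.grab_frame("wrist");cv2.imwrite("pics/w5.png",f["image"][:,:,::-1])
```

```text
t 8.40 tcp [495.9 -39.8 126.2] psi -10.9 F [-0.4  0.1 -1.7] w 25.2 q6 1.61
[[-0.04,0.01,0.08,-0.01,-0.04,0.01,1]]
```

View pics/w5.png

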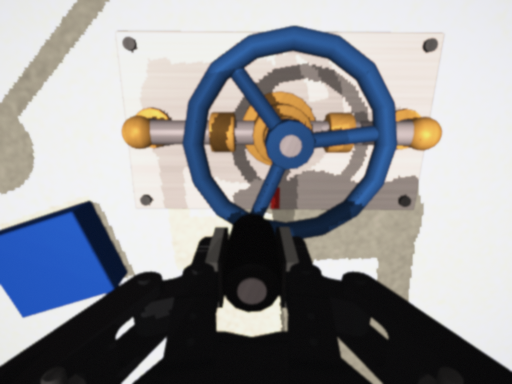

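```bash
cat > crank.py <<'E'
# usage: crank.py ddeg n   (positive = ccw)
from plan import *
import json,os
from scipy.optimize import least_squares
L="log.json";log=json.load(open(L)) if os.path.exists(L) else []
s,p,R=st();F=np.array(s["wrist_force"])
if not log or log[-1][3]!=s["t"]: log.append([p[0],p[1],p[2],s["t"],*F]);json.dump(log,open(L,"w"))
P=np.array(log)[:,:2];c0=np.array([541.3,-70.])
g=least_squares(lambda c:np.r_[np.hypot(*(P-c).T)-55,(c-c0)*.3],c0,loss='soft_l1')
c=g.x;d=p[:2]-c;a=np.degrees(np.arctan2(d[1],d[0]))
Fr=F[:2]@d/np.hypot(*d);Ft=F[:2]@np.array([-d[1],d[0]])/np.hypot(*d)
tot=np.unwrap(np.arctan2(P[:,1]-c[1],P[:,0]-c[0]));
print("c",c.round(2),"r %.2f ang %.2f travelled %.2f Frad %.1f Ftan %.1f Fz %.1f"%(np.hypot(*d),a,np.degrees(tot[-1]-tot[0]),Fr,Ft,F[2]))
dd=float(sys.argv[1]);n=int(sys.argv[2]);W=[]
for i in range(1,n+1):
    b=np.radians(a+dd*i);W.append((c[0]+55*np.cos(b),c[1]+55*np.sin(b),125,-11))
rows(W,1)
E
python3 crank.py -15 5
```

```text
c [541.68 -70.25] r 54.96 ang 146.37 travelled 0.00 Frad 0.4 Ftan 0.5 Fz 0.9
t 8.45 tcp [495.9 -39.8 126.2] psi -10.9 F [-0.6 -0.2  0.9] w 24.7 q6 1.61
[[0.14,-0.25,0.03,-0.01,-0.04,0.01,1],[0.2,-0.2,0.0,0.0,0.0,0.0,1],[0.25,-0.14,0.0,0.0,0.0,0.0,1],[0.28,-0.07,0.0,0.0,0.0,0.0,1],[0.29,0.0,0.0,0.0,0.0,0.0,1]]
```

Emit:
play_rows:
  rows:
    - [[0.14,-0.25,0.03,0,-0.04,0,1],[0.2,-0.2,0,0,0,0,1],[0.25,-0.14,0,0,0,0,1]]

```text
t: 8.82
tcp_pos: [530.7, -16.3, 126.2]
tool_rot: [-0.0, 0.995, -0.095, -0.0]
wrist_force: [-2.5, -4.8, 1.4]
width: 24.6
```

```bash
python3 crank.py -15 5
```

```text
c [541.72 -70.18] r 55.01 ang 101.51 travelled -44.96 Frad -4.2 Ftan 3.4 Fz 1.4
t 8.82 tcp [530.7 -16.3 126.2] psi -11.0 F [-2.5 -4.8  1.4] w 24.6 q6 1.66
[[0.28,-0.07,0.02,-0.0,0.0,0.0,1],[0.29,-0.0,0.0,0.0,0.0,0.0,1],[0.28,0.07,0.0,0.0,0.0,0.0,1],[0.25,0.14,0.0,0.0,0.0,0.0,1],[0.2,0.2,0.0,0.0,0.0,0.0,1]]
```

Works excellently: friction about 3.4 N, small radial force.

Emit:
play_rows:
  rows:
    - [[0.28,-0.07,0.02,0,0,0,1],[0.29,0,0,0,0,0,1],[0.28,0.07,0,0,0,0,1],[0.25,0.14,0,0,0,0,1],[0.2,0.2,0,0,0,0,1]]

```text
t: 9.45
tcp_pos: [591.9, -47.7, 126.1]
tool_rot: [0.003, 0.995, -0.096, -0.004]
wrist_force: [-12.7, -2.1, 6.6]
width: 24.8
```

```bash
python3 crank.py -15 5
```

```text
c [541.69 -70.2 ] r 54.99 ang 24.17 travelled -122.26 Frad -12.5 Ftan 3.3 Fz 6.6
t 9.45 tcp [591.9 -47.7 126.1] psi -11.0 F [-12.7  -2.1   6.6] w 24.8 q6 1.62
[[0.13,0.25,0.02,0.05,0.05,0.0,1],[0.06,0.28,0.0,0.0,0.0,0.0,1],[-0.01,0.29,0.0,0.0,0.0,0.0,1],[-0.09,0.27,0.0,0.0,0.0,0.0,1],[-0.15,0.24,0.0,0.0,0.0,0.0,1]]
```

Emit:
play_rows:
  rows:
    - [[0.11,0.25,0.02,0.05,0.05,0,1],[0.05,0.28,0,0,0,0,1],[-0.02,0.28,0,0,0,0,1],[-0.09,0.27,0,0,0,0,1],[-0.15,0.24,0,0,0,0,1]]

```text
t: 10.07
tcp_pos: [577.0, -112.5, 126.2]
tool_rot: [-0.002, 0.996, -0.095, 0.003]
wrist_force: [-1.1, 4.8, 3.6]
width: 24.7
```

```bash
python3 crank.py -15 5
```

```text
c [541.72 -70.24] r 55.10 ang -50.15 travelled -196.55 Frad -4.4 Ftan 2.3 Fz 3.6
t 10.07 tcp [ 577.  -112.5  126.2] psi -10.9 F [-1.1  4.8  3.6] w 24.7 q6 1.50
[[-0.21,0.2,0.02,-0.03,-0.04,0.02,1],[-0.25,0.14,0.0,0.0,0.0,0.0,1],[-0.28,0.07,0.0,0.0,0.0,0.0,1],[-0.29,-0.01,0.0,0.0,0.0,0.0,1],[-0.28,-0.08,0.0,0.0,0.0,0.0,1]]
```

Emit:
play_rows:
  rows:
    - [[-0.21,0.2,0.02,-0.03,-0.04,0.02,1],[-0.25,0.14,0,0,0,0,1],[-0.28,0.07,0,0,0,0,1],[-0.29,-0.01,0,0,0,0,1],[-0.28,-0.08,0,0,0,0,1]]

```text
t: 10.7
tcp_pos: [507.1, -113.4, 126.2]
tool_rot: [-0.004, 0.995, -0.096, 0.002]
wrist_force: [12.7, 11.3, -1.2]
width: 24.9
```

```bash
python3 crank.py -10 5
```

```text
c [541.63 -70.34] r 55.18 ang -128.77 travelled -275.04 Frad -16.8 Ftan 2.8 Fz -1.2
t 10.70 tcp [ 507.1 -113.4  126.2] psi -11.0 F [12.7 11.3 -1.2] w 24.9 q6 1.47
[[-0.16,-0.11,0.02,-0.06,-0.02,-0.0,1],[-0.14,-0.13,0.0,0.0,0.0,0.0,1],[-0.12,-0.15,0.0,0.0,0.0,0.0,1],[-0.09,-0.17,0.0,0.0,0.0,0.0,1],[-0.06,-0.18,0.0,0.0,0.0,0.0,1]]
```

Emit:
play_rows:
  rows:
    - [[-0.14,-0.12,0.02,-0.06,-0.02,0,1],[-0.13,-0.13,0,0,0,0,1],[-0.12,-0.15,0,0,0,0,1],[-0.09,-0.17,0,0,0,0,1]]

```text
t: 11.2
tcp_pos: [487.7, -81.5, 126.2]
tool_rot: [0.002, 0.995, -0.097, 0.002]
wrist_force: [6.5, -0.8, 0.2]
width: 24.8
```

```bash
python3 crank.py -5 5
```

```text
c [541.61 -70.34] r 55.05 ang -168.30 travelled -314.55 Frad -6.2 Ftan 2.2 Fz 0.2
t 11.20 tcp [487.7 -81.5 126.2] psi -11.1 F [ 6.5 -0.8  0.2] w 24.8 q6 1.53
[[-0.03,-0.09,0.02,0.03,-0.03,-0.01,1],[-0.03,-0.09,0.0,0.0,0.0,0.0,1],[-0.02,-0.09,0.0,0.0,0.0,0.0,1],[-0.01,-0.1,0.0,0.0,0.0,0.0,1],[-0.0,-0.1,0.0,0.0,0.0,0.0,1]]
```

Emit:
play_rows:
  rows:
    - [[-0.03,-0.09,0.02,0.03,-0.03,0,1],[-0.03,-0.09,0,0,0,0,1],[-0.02,-0.09,0,0,0,0,1]]

```text
t: 11.58
tcp_pos: [486.6, -67.5, 126.2]
tool_rot: [0.001, 0.995, -0.097, 0.001]
wrist_force: [6.2, -1.7, 0.7]
width: 24.6
```

```bash
python3 crank.py -2 5
```

```text
c [541.6  -70.34] r 55.04 ang 177.06 travelled -329.19 Frad -6.2 Ftan 1.4 Fz 0.7
t 11.57 tcp [486.6 -67.5 126.2] psi -11.1 F [ 6.2 -1.7  0.7] w 24.6 q6 1.55
[[-0.0,-0.04,0.02,0.01,-0.02,-0.02,1],[-0.0,-0.04,0.0,0.0,0.0,0.0,1],[-0.0,-0.04,0.0,0.0,0.0,0.0,1],[-0.0,-0.04,0.0,0.0,0.0,0.0,1],[0.0,-0.04,0.0,0.0,0.0,0.0,1]]
```

Emit:
play_rows:
  rows:
    - [[0,-0.06,0.02,0,-0.02,-0.02,1],[0,-0.06,0,0,0,0,1],[0,-0.06,0,0,0,0,1]]

```text
t: 11.95
tcp_pos: [487.6, -59.4, 126.2]
tool_rot: [0.003, 0.995, -0.096, -0.001]
wrist_force: [0.6, -14.4, 2.8]
width: 25.2
```

```bash
python3 crank.py -2 5
```

```text
c [541.59 -70.34] r 55.04 ang 168.58 travelled -337.66 Frad -3.5 Ftan 14.0 Fz 2.8
t 11.95 tcp [487.6 -59.4 126.2] psi -11.0 F [  0.6 -14.4   2.8] w 25.2 q6 1.57
[[0.0,-0.04,0.02,0.03,0.01,0.0,1],[0.0,-0.04,0.0,0.0,0.0,0.0,1],[0.0,-0.04,0.0,0.0,0.0,0.0,1],[0.0,-0.04,0.0,0.0,0.0,0.0,1],[0.01,-0.04,0.0,0.0,0.0,0.0,1]]
```

Emit:
play_rows:
  rows:
    - [[0,-0.05,0.02,0,0,0,1],[0,-0.05,0,0,0,0,1],[0,0,0,0,0,0,1]]

```text
t: 12.32
tcp_pos: [487.5, -59.8, 126.2]
tool_rot: [0.008, 0.995, -0.098, -0.002]
wrist_force: [1.9, 1.7, 2.3]
width: 24.9
```

```bash
python3 crank.py 15 5;python3 - <<'E'
from plan import *
from h import *
import cv2
f=arm.grab_frame("wrist");cv2.imwrite("pics/w6.png",f["image"][:,:,::-1])
E
```

```text
c [541.58 -70.34] r 55.05 ang 169.02 travelled -337.22 Frad -1.6 Ftan -2.0 Fz 2.3
t 12.32 tcp [487.5 -59.8 126.2] psi -11.2 F [1.9 1.7 2.3] w 24.9 q6 1.58
[[0.04,0.28,0.03,0.11,0.01,-0.03,1],[0.11,0.27,0.0,0.0,0.0,0.0,1],[0.17,0.23,0.0,0.0,0.0,0.0,1],[0.23,0.17,0.0,0.0,0.0,0.0,1],[0.27,0.11,0.0,0.0,0.0,0.0,1]]
```

View pics/w6.png

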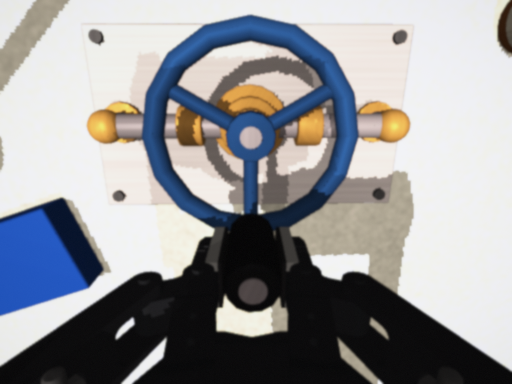

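Emit:
play_rows:
  rows:
    - [[0.04,0.28,0.03,0.11,0.01,-0.03,1],[0.11,0.27,0,0,0,0,1],[0.17,0.23,0,0,0,0,1],[0.23,0.17,0,0,0,0,1],[0.27,0.11,0,0,0,0,1]]

```text
t: 13.0
tcp_pos: [514.9, -118.4, 126.1]
tool_rot: [-0.002, 0.996, -0.094, -0.005]
wrist_force: [-3.6, 1.1, 7.1]
width: 24.4
```

```bash
python3 crank.py 15 5
```

```text
c [541.58 -70.33] r 54.97 ang -119.09 travelled -265.34 Frad 0.8 Ftan -3.7 Fz 7.1
t 13.00 tcp [ 514.9 -118.4  126.1] psi -10.8 F [-3.6  1.1  7.1] w 24.4 q6 1.46
[[0.28,0.05,0.02,-0.01,0.07,0.03,1],[0.29,-0.02,0.0,0.0,0.0,0.0,1],[0.27,-0.1,0.0,0.0,0.0,0.0,1],[0.24,-0.16,0.0,0.0,0.0,0.0,1],[0.19,-0.22,0.0,0.0,0.0,0.0,1]]
```

Emit:
play_rows:
  rows:
    - [[0.28,0.05,0.02,0,0.07,0.03,1],[0.29,-0.02,0,0,0,0,1],[0.27,-0.1,0,0,0,0,1],[0.24,-0.16,0,0,0,0,1],[0.19,-0.22,0,0,0,0,1]]

```text
t: 13.62
tcp_pos: [581.5, -108.2, 126.1]
tool_rot: [-0.001, 0.995, -0.097, -0.004]
wrist_force: [-5.6, 2.1, 7.8]
width: 24.8
```

```bash
python3 crank.py 15 5
```

```text
c [541.58 -70.33] r 55.01 ang -43.45 travelled -189.70 Frad -5.5 Ftan -2.3 Fz 7.8
t 13.62 tcp [ 581.5 -108.2  126.1] psi -11.1 F [-5.6  2.1  7.8] w 24.8 q6 1.52
[[0.12,-0.26,0.02,-0.02,0.05,-0.01,1],[0.05,-0.28,0.0,0.0,0.0,0.0,1],[-0.03,-0.29,0.0,0.0,0.0,0.0,1],[-0.1,-0.27,0.0,0.0,0.0,0.0,1],[-0.16,-0.24,0.0,0.0,0.0,0.0,1]]
```

Emit:
play_rows:
  rows:
    - [[0.12,-0.26,0.02,-0.02,0.05,0,1],[0.05,-0.28,0,0,0,0,1],[-0.03,-0.29,0,0,0,0,1],[-0.1,-0.27,0,0,0,0,1],[-0.16,-0.24,0,0,0,0,1]]

```text
t: 14.25
tcp_pos: [587.9, -40.4, 126.0]
tool_rot: [0.002, 0.995, -0.097, -0.002]
wrist_force: [-7.3, -8.7, 8.8]
width: 24.5
```

```bash
python3 crank.py 15 5
```

```text
c [541.6  -70.31] r 55.11 ang 32.86 travelled -113.41 Frad -10.9 Ftan -3.3 Fz 8.8
t 14.25 tcp [587.9 -40.4 126. ] psi -11.2 F [-7.3 -8.7  8.8] w 24.5 q6 1.64
[[-0.23,-0.18,0.02,0.04,0.03,-0.02,1],[-0.26,-0.12,0.0,0.0,0.0,0.0,1],[-0.28,-0.04,0.0,0.0,0.0,0.0,1],[-0.29,0.03,0.0,0.0,0.0,0.0,1],[-0.27,0.1,0.0,0.0,0.0,0.0,1]]
```

Emit:
play_rows:
  rows:
    - [[-0.23,-0.18,-0.02,0.04,0.03,-0.02,1],[-0.26,-0.11,0,0,0,0,1],[-0.28,-0.04,0,0,0,0,1],[-0.29,0.03,0,0,0,0,1],[-0.27,0.1,0,0,0,0,1]]

```text
t: 14.88
tcp_pos: [523.1, -18.4, 126.2]
tool_rot: [0.003, 0.995, -0.096, 0.001]
wrist_force: [7.2, -12.0, 1.3]
width: 24.8
```

```bash
sed -i 's/,125,-11/,126.2,-11/' crank.py; python3 crank.py 15 5
```

```text
c [541.59 -70.29] r 55.11 ang 109.65 travelled -36.64 Frad -13.7 Ftan -2.7 Fz 1.3
t 14.88 tcp [523.1 -18.4 126.2] psi -11.0 F [  7.2 -12.    1.3] w 24.8 q6 1.66
[[-0.22,0.18,0.0,0.04,-0.02,0.0,1],[-0.17,0.23,0.0,0.0,0.0,0.0,1],[-0.11,0.27,0.0,0.0,0.0,0.0,1],[-0.03,0.29,0.0,0.0,0.0,0.0,1],[0.04,0.28,0.0,0.0,0.0,0.0,1]]
```

Emit:
play_rows:
  rows:
    - [[-0.22,0.18,0,0.04,-0.02,0,1],[-0.17,0.23,0,0,0,0,1],[-0.11,0.27,0,0,0,0,1],[-0.03,0.29,0,0,0,0,1],[0.04,0.28,0,0,0,0,1]]

```text
t: 15.5
tcp_pos: [486.7, -75.1, 126.2]
tool_rot: [-0.002, 0.996, -0.094, 0.003]
wrist_force: [10.6, 3.7, -0.1]
width: 24.6
```

```bash
python3 crank.py 15 5
```

```text
c [541.58 -70.29] r 55.07 ang -175.00 travelled 38.71 Frad -10.9 Ftan -2.8 Fz -0.1
t 15.50 tcp [486.7 -75.1 126.2] psi -10.8 F [10.6  3.7 -0.1] w 24.6 q6 1.53
[[0.12,0.26,-0.0,-0.02,-0.03,0.02,1],[0.18,0.22,0.0,0.0,0.0,0.0,1],[0.23,0.17,0.0,0.0,0.0,0.0,1],[0.27,0.11,0.0,0.0,0.0,0.0,1],[0.29,0.03,0.0,0.0,0.0,0.0,1]]
```

Emit:
play_rows:
  rows:
    - [[0.12,0.26,0,-0.02,-0.03,0.02,1],[0.18,0.22,0,0,0,0,1],[0.23,0.17,0,0,0,0,1],[0.27,0.11,0,0,0,0,1],[0.29,0.03,0,0,0,0,1]]

```text
t: 16.12
tcp_pos: [533.9, -124.9, 126.1]
tool_rot: [-0.004, 0.995, -0.095, -0.002]
wrist_force: [-1.3, 11.6, 8.4]
width: 24.7
```

```bash
python3 crank.py 15 5
```

```text
c [541.58 -70.31] r 55.09 ang -98.01 travelled 115.72 Frad -11.3 Ftan -2.9 Fz 8.4
t 16.12 tcp [ 533.9 -124.9  126.1] psi -10.9 F [-1.3 11.6  8.4] w 24.7 q6 1.46
[[0.28,-0.05,-0.0,-0.06,0.03,0.01,1],[0.26,-0.12,0.0,0.0,0.0,0.0,1],[0.22,-0.19,0.0,0.0,0.0,0.0,1],[0.16,-0.24,0.0,0.0,0.0,0.0,1],[0.1,-0.27,0.0,0.0,0.0,0.0,1]]
```

Emit:
play_rows:
  rows:
    - [[0.28,-0.06,-0.02,-0.06,0.03,0,1],[0.26,-0.12,0,0,0,0,1],[0.22,-0.19,0,0,0,0,1],[0.16,-0.24,0,0,0,0,1],[0.1,-0.27,0,0,0,0,1]]

```text
t: 16.75
tcp_pos: [591.3, -93.7, 126.0]
tool_rot: [0.0, 0.995, -0.097, -0.008]
wrist_force: [-9.5, 0.8, 9.4]
width: 24.7
```

```bash
python3 crank.py 15 5
```

```text
c [541.58 -70.3 ] r 54.97 ang -25.18 travelled 188.55 Frad -8.9 Ftan -3.3 Fz 9.4
t 16.75 tcp [591.3 -93.7 126. ] psi -11.1 F [-9.5  0.8  9.4] w 24.7 q6 1.55
[[0.03,-0.29,-0.01,0.01,0.1,-0.01,1],[-0.04,-0.28,0.0,0.0,0.0,0.0,1],[-0.11,-0.26,0.0,0.0,0.0,0.0,1],[-0.18,-0.23,0.0,0.0,0.0,0.0,1],[-0.23,-0.17,0.0,0.0,0.0,0.0,1]]
```

Emit:
play_rows:
  rows:
    - [[0.03,-0.29,-0.02,0,0.1,0,1],[-0.04,-0.28,0,0,0,0,1],[-0.11,-0.26,0,0,0,0,1],[-0.18,-0.23,0,0,0,0,1],[-0.23,-0.17,0,0,0,0,1]]

```text
t: 17.38
tcp_pos: [577.3, -28.4, 126.2]
tool_rot: [0.003, 0.995, -0.098, -0.0]
wrist_force: [-0.4, -4.9, 4.5]
width: 24.6
```

```bash
python3 crank.py 13 5
```

```text
c [541.58 -70.3 ] r 55.04 ang 49.53 travelled 263.25 Frad -4.0 Ftan -2.9 Fz 4.5
t 17.38 tcp [577.3 -28.4 126.2] psi -11.2 F [-0.4 -4.9  4.5] w 24.6 q6 1.66
[[-0.23,-0.1,-0.0,0.04,-0.0,-0.03,1],[-0.25,-0.04,0.0,0.0,0.0,0.0,1],[-0.25,0.01,0.0,0.0,0.0,0.0,1],[-0.24,0.07,0.0,0.0,0.0,0.0,1],[-0.22,0.12,0.0,0.0,0.0,0.0,1]]
```

Emit:
play_rows:
  rows:
    - [[-0.23,-0.1,0,0.04,0,-0.03,1],[-0.25,-0.04,0,0,0,0,1],[-0.25,0.01,0,0,0,0,1],[-0.24,0.07,0,0,0,0,1],[-0.22,0.12,0,0,0,0,1]]

```text
t: 18.0
tcp_pos: [514.6, -22.2, 126.2]
tool_rot: [0.004, 0.995, -0.096, 0.002]
wrist_force: [10.6, -13.1, -1.7]
width: 25.0
```

```bash
python3 crank.py 8 5
```

```text
c [541.58 -70.29] r 55.12 ang 119.27 travelled 332.99 Frad -16.6 Ftan -2.8 Fz -1.7
t 18.00 tcp [514.6 -22.2 126.2] psi -11.0 F [ 10.6 -13.1  -1.7] w 25.0 q6 1.65
[[-0.11,0.11,0.0,0.05,-0.03,0.0,1],[-0.09,0.12,0.0,0.0,0.0,0.0,1],[-0.08,0.13,0.0,0.0,0.0,0.0,1],[-0.06,0.14,0.0,0.0,0.0,0.0,1],[-0.04,0.15,0.0,0.0,0.0,0.0,1]]
```

Emit:
play_rows:
  rows:
    - [[-0.1,0.12,0,0.05,-0.03,0,1],[-0.09,0.12,0,0,0,0,1],[-0.07,0.13,0,0,0,0,1],[-0.06,0.14,0,0,0,0,1],[-0.04,0.15,0,0,0,0,1]]

```text
t: 18.62
tcp_pos: [489.9, -51.4, 126.2]
tool_rot: [-0.001, 0.995, -0.095, 0.004]
wrist_force: [9.4, -0.1, -0.1]
width: 24.9
```

```bash
python3 crank.py 3 4
```

```text
c [541.58 -70.29] r 55.00 ang 159.92 travelled 373.64 Frad -8.9 Ftan -3.1 Fz -0.1
t 18.62 tcp [489.9 -51.4 126.2] psi -10.9 F [ 9.4 -0.1 -0.1] w 24.9 q6 1.58
[[-0.01,0.06,-0.0,-0.01,-0.05,0.01,1],[-0.0,0.06,0.0,0.0,0.0,0.0,1],[-0.0,0.06,0.0,0.0,0.0,0.0,1],[0.0,0.06,0.0,0.0,0.0,0.0,1]]
```

Emit:
play_rows:
  rows:
    - [[-0.01,0.06,0,0,-0.05,0,1],[0,0.06,0,0,0,0,1],[0,0.05,0,0,0,0,1],[0,0,0,0,0,0,1]]

```text
t: 19.12
tcp_pos: [487.7, -59.2, 126.2]
tool_rot: [-0.002, 0.996, -0.095, 0.001]
wrist_force: [4.7, -1.4, 2.2]
width: 24.4
```

```bash
python3 crank.py 0.5 1
```

```text
c [541.57 -70.29] r 55.01 ang 168.41 travelled 382.13 Frad -4.9 Ftan 0.4 Fz 2.2
t 19.12 tcp [487.7 -59.2 126.2] psi -10.9 F [ 4.7 -1.4  2.2] w 24.4 q6 1.56
[[0.0,0.01,-0.0,-0.03,-0.01,0.02,1]]
```

Run:
```python
from plan import *
import cv2
c=np.array([541.57,-70.29])
def gp(p,q):
    w,x,y,z=q;g=np.array(p)+Ro.from_quat([x,y,z,w]).as_matrix()@[0,0,-18.7];d=g[:2]-c
    return g.round(2),np.degrees(np.arctan2(d[1],d[0]))
print(gp([487.6,-59.4,126.2],[.003,.995,-.096,-.001]),gp([487.5,-59.8,126.2],[.008,.995,-.098,-.002]))
s=arm.read_state();print(gp(s["tcp_pos"],s["tool_rot"]))
f=arm.grab_frame("wrist");cv2.imwrite("pics/w7.png",f["image"][:,:,::-1])
a=cv2.imread("pics/w6.png");b=cv2.imread("pics/w7.png")
def hub(im):
    h=cv2.cvtColor(im,cv2.COLOR_BGR2HSV);m=((h[...,0]>100)&(h[...,0]<125)&(h[...,1]>120)).astype(np.uint8);m[:,:140]=0;m[:, 362:]=0;m[235:]=0
    out=[]
    for y in (172,180,188,196,204): 
        xs=np.nonzero(m[y,225:285])[0];out.append(225+xs.mean() if len(xs) else None)
    # gold balls (plate-fixed)
    g=((h[...,0]>12)&(h[...,0]<28)&(h[...,1]>150)&(h[...,2]>120)).astype(np.uint8)
    l=g.copy();l[:,140:]=0;r=g.copy();r[:,:362]=0
    cc=[cv2.moments(k,True) for k in(l,r)];cc=[(round(k["m10"]/k["m00"],1),round(k["m01"]/k["m00"],1)) for k in cc if k["m00"]]
    return np.round(out,1),cc
print(hub(a));print(hub(b))
cv2.imwrite("pics/cmp7.png",cv2.resize(np.hstack([a[0:240,60:440],b[0:240,60:440]]),(798,252)))
```

```text
(array([487.65, -59.29, 144.9 ]), np.float64(168.4718632330011)) (array([487.6 , -59.51, 144.9 ]), np.float64(168.70311737895537))
(array([487.64, -59.3 , 144.88]), np.float64(168.4833880189343))
(array([250.5, 250. , 250. , 250.5, 250.5]), [(106.8, 123.2), (388.9, 121.2)])
(array([252.5, 252. , 252. , 252. , 252. ]), [(111.6, 122.2), (393.3, 122.9)])
```

View pics/cmp7.png

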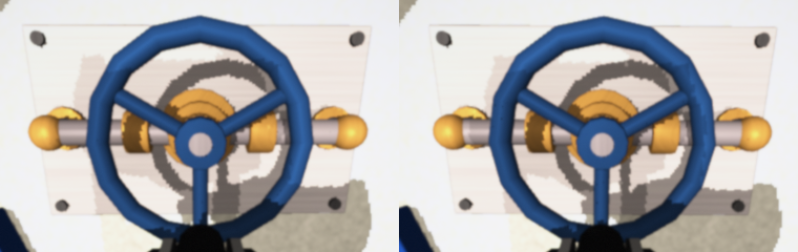

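Run:
```python
from plan import *
import cv2
s=arm.read_state();print(s["t"],s["width"],s["wrist_force"],np.abs(s["qvel"]).max())
for n in("top","scene"):
    f=arm.grab_frame(n);cv2.imwrite(f"pics/{n}8.png",f["image"][:,:,::-1])
cv2.imwrite("pics/both8.png",cv2.resize(np.hstack([cv2.imread("pics/top8.png"),cv2.imread("pics/scene8.png")]),(800,300)))
```

```text
19.175 24.473885836981154 [ 4.49904856 -0.84867711  3.66159979] 0.0027539894833469762
```

View pics/both8.png

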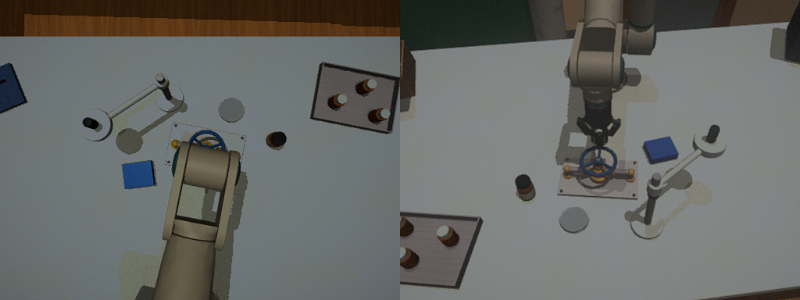

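The lamp is still swung to the left (top view, left of the valve). The jar, dish and box are where they started, and the gripper is on the crank knob.

```bash
python3 -c "
from rig import arm
print(arm.sign_off())"
```

```text
the job is handed in; nothing more can be done
None
```

I finished the job and handed it in at about 19 s of the 72 s allowed.

- **Lamp:** I gripped its knob and swung it about 90° to the robot's left. I let go, and the last pictures show it still there, well clear of the valve.
- **Closing the valve:** I led the crank knob clockwise about 337°. It then hit the stop: the tangential force rose to about 14 N, and the spoke stood over the red mark.
- **Backing off:** I turned the wheel counter-clockwise two full turns. The knob's angle at the end was 168.5°. At the stop it read 168.5° while I pressed and 168.7° relaxed, so the result is within about 0.3° of two turns.
- **At hand-in:** The knob was still gripped (24.5 mm opening at a 60 N grip setting), and the arm was still, with about 6 N at the wrist. By eye in the last pictures, the jar, dish and slide box had not moved.

The only disagreement was that 0.2° between the two readings at the stop; no check failed.

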